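# Fit the mixing paddle and lid of a food processor

## Task

Get the food processor on the tasting table ready for whipping the next spread: take the mixing paddle from the wooden board and set it on the drive shaft in the bowl, rocking it gently to and fro under light pressure until its teeth mesh with the shaft's and it drops fully home, without forcing it. Then lower the lid gently onto the bowl so that it sits flat on the rim all round, and leave the jars around it alone.

Things in the scene. Friction and masses are not known exactly. Their poses are not given: they have to be found in the camera images.
- food_processor: Compact food processor, fixed: round white motor base 170 mm across, 80 mm high, dial on the front (-x); on it a clear open bowl (inside diameter 145 mm, rim 150 mm above the table) with a grey handle at its front right that reaches 111 mm from the axis. Bowl and shaft share one vertical axis. Origin: on that axis at table height, z up.
- shaft_seat (a point): On the shaft's axis, at the top of the shaft's grey collar (48 mm across), 90 mm above the table: the paddle's seat, where its origin lies when fully home. On the collar stands a grey spline, 18 mm tall: 4 straight flat-topped teeth 90 degrees apart, 34 mm across. Where the teeth stand varies and is not measured; the shaft holds still (gear motor, slips at 0.25 N m).
- shaft_tip (a point): Rounded tip of the smooth steel pin, 10 mm in diameter, that stands on top of the spline: on the shaft's axis, 56 mm above the seat, 146 mm above the table.
- bowl_rim (a point): Centre of the bowl's mouth, at the height of the rim, 150 mm above the table.
- mixing_paddle: Mixing paddle, about 0.12 kg, standing upright on the wooden board: white hub 92 mm tall, 44 mm across, with two blunt orange arms at its foot, 112 mm across the arm tips (arms 3 to 22 mm above the underside). Origin: centre of the hub's underside, on its axis, z up. All its contact forces on shaft and bowl together may reach 80 N at most; 5 to 10 N of push is enough while rocking.
- paddle_grip (a point): Centre of the paddle's grip, 80 mm above its underside, on its axis. The top 32 mm of the hub are solid, ribbed and round, 34 mm in diameter, with an orange disc on top: grasp it here from above, in any yaw.
- paddle_socket (a point): On the paddle's axis, 3 mm above its underside, at the lower ends of its 4 inner teeth (90 degrees apart, 15 mm tall, 26 mm across their tips). Above them a cone leads to a bore 11.6 mm wide for the pin, 30 to 60 mm up. The pin enters first; tooth meets tooth 15 mm above home. They mesh within about 4 degrees of the right angle, every 90 degrees; then it slides home, rocked a little.
- bowl_lid: Lid, about 0.15 kg, right way up on the table: clear round plate 158 mm across; under it a lip (139 mm across, 10 mm high) that fits inside the bowl's rim with 3 mm clearance. Origin: centre of the underside of the lip, z up; plate's underside at 10 mm, its top at 14 mm. Seated, the origin is on the bowl's axis 140 mm above the table; it cannot go down if the paddle is not home.
- lid_grip (a point): Centre of the lid's grip, 41 mm above the lid's origin, on its axis: a grey ribbed round turret in the lid's middle, 50 mm in diameter, from the plate up to 54 mm above the origin, orange disc on top; grasp it from above in any yaw. It is hollow below (42 mm wide, up to 50 mm) and goes over the paddle's grip.
- wood_board: Wooden board 125 x 225 mm, 16 mm thick, fixed to the table; origin at the centre of its underside, long side along its y. The paddle stands on it, 10 to 45 mm from its centre.
- mustard_jar: Bystander: glass jar with a green lid, 74 mm across, 83 mm high, behind the food processor; origin at the centre of its underside.
- toothpick_jar: Bystander: clear jar of cocktail sticks, 45 mm across, 68 mm high, behind the food processor; origin at the centre of its underside.
- spread_jar: Bystander: glass jar with a dark lid, 68 mm across, 67 mm high, behind the food processor; origin at the centre of its underside.
Things that resemble listed ones, but are neither listed nor needed, are in the scene too. Several things look just like the bowl_lid: the one meant starts farthest to the robot's right.

How it is judged:
On the way, in this order (a step that is already met when the one before it is completed fails the run):
1. the paddle is fully home on the drive shaft: within 3.5 mm of the seat, upright and on the axis, teeth meshed (z of mixing_paddle in the frame of shaft_seat below 0.0035 m and horizontal distance between mixing_paddle and shaft_seat below 0.003 m and angle between mixing_paddle's own z axis and vertical below 0.06 rad), for 0.2 s.
2. the lid sits flat on the bowl's rim (z of bowl_lid in the frame of bowl_rim below -0.007 m and horizontal distance between bowl_lid and bowl_rim below 0.006 m and angle between bowl_lid's own z axis and vertical below 0.03 rad), for 0.2 s.
At the end, for the whole second after the job is handed in: The paddle is fully home on the drive shaft (within 3.5 mm of its seat, within 3 mm of the axis, tilted less than 3.4 degrees), the lid sits on the bowl (down on the rim within 3 mm, within 6 mm of the axis, tilted less than 1.7 degrees), and both are at rest and released (all of step 1 and all of step 2 and z of mixing_paddle in the frame of shaft_seat above -0.003 m and linear speed of each of mixing_paddle, bowl_lid below 0.01 m/s); the robot touches nothing.
It fails at once if the paddle is pressed against the shaft or the food processor with more than 80 N, all contact forces added up (contact force between mixing_paddle and food_processor above 80 N).
It fails at once if the lid is pressed on the food processor or the paddle with more than 60 N, all contact forces added up (contact force between bowl_lid and food_processor above 60 N or contact force between bowl_lid and mixing_paddle above 60 N).
It fails at once if a jar behind the food processor is pushed more than 30 mm or tipped (distance of any of mustard_jar, toothpick_jar, spread_jar from where it was at the start of the episode above 0.03 m or angle between any of mustard_jar, toothpick_jar, spread_jar's own z axis and vertical above 0.3 rad).
It also fails if it takes over 72 s, if anything falls off the work surface, if the arm or the gripper's body presses on something with over 40 N, if the wrist force passes 120 N, or if a joint passes its speed limit or range.

## Robot

A 6-joint arm with a two-finger parallel gripper is mounted at the origin on a cart in front of the work surface, level with it; the furniture and walls round the work are solid. World frame = base frame: x ahead of the robot, y to its left, z up, the work surface at z = 0. Lengths are in m, angles in rad, forces in N, time in s.
With the tool pointing down it reaches from about 0.35 to 0.85 m from the base axis. Payload 8.1 kg.
Tool frame: the origin (TCP) lies midway between the tips of the shut fingers; the grasp point (between the pads) lies 19 mm behind it; z points along the fingers, y is the direction in which the jaws open and shut (so a half turn about z gives the same grasp; the last joint's range is limited). The gripper opens to 93 mm and grips with 3 to 60 N. Pads are 15 mm wide; open, the fingers measure 128 mm over their backs; the gripper's body (75 mm by 188 mm) begins 65 mm behind the grasp point.
Start: joints at [-0.085, 0.13, 1.488, -0, 1.523, -0.085], TCP at [0.6, 0, 0.219] pointing down, gripper open.
Joint ranges: [-2.96, 2.96], [-0.89, 2.26], [0.02, 2.5], [-1.34, 4.48], [0, 2.73], [-2.66, 2.66]. Speed limits (rad/s): [2.39, 2.39, 2.79, 3.14, 3.14, 3.14].

## Interface

Orientations are given as a unit quaternion [x, y, z, w].
In Python, from workcell import robot gives the robot as it stands.
- The arm moves only by the shell command python3 -m inch 'ROWS' [OPENING] [FORCE]. ROWS is JSON, one flat list of numbers, 4 for each row, row after row: the shift along the tool's x, y, z in mm, then the turn about the tool's z in rad. A call has exactly 10 rows; each row shifts and turns the pose as measured when the row begins, along the tool's axes as they then stand; what a row does not reach is not made up. A row lasts 1/12 s, in which the tool goes at most 41.7 mm and 7.16 degrees, less where a joint would pass 70% of its speed; a pose out of reach is approached as far as the arm can. A call is refused whole if a number of a shift passes 41.7 or a number of a turn 0.125, either way. A call with a gripper value outside its range is refused whole. OPENING is the finger opening in mm, from 0 to 93, set as the call begins (- or left out, the last holds). The fingers move at their own pace and stop on an object; FORCE is the grip in N (left out, the last holds). Time passes only in rows, so rows that do not move let the fingers close, or fill a call up. It gives the time, the measured TCP pose, the force and the opening at its end, in the units of the state.
- robot.state(): the state, without advancing time (a new reading comes with each control period).
- robot.snapshot(name): name is "scene" or "side" or "wrist"; returns a dict with "img" (480x640x3 uint8, red, green, blue), "depth" (480x640 float32, m along the optical axis (not along the pixel's ray), 0 where there is no reading), "fx", "fy", "cx", "cy" (pixels), "R" (3x3) and "t" (3): a world point X has camera coordinates R X + t; the wrist camera has in their place "hand_eye" (4x4, takes a point from camera to tool coordinates, whose origin is the TCP and whose axes are the flange's). Camera axes: x right, y down, z forward; pixel columns grow to the right and rows downward; lengths in m; the calibration is good to about 2 mm. The wrist camera is an equidistant fisheye: a pixel r from the principal point sees the ray r / f radians off the axis. A picture is of the moment at which its call begins: read the wrist's pose just before it.
- robot.finish_job(): hands the job in, once; it reports no verdict.
Trained networks look in a picture, given as the dict that the camera call returned (one of the last four; its "shot" number tells which), for a name from the list of things; names that differ only in an ending like _2 or _b are one class to them, and where a whole thing is asked for, a point or a joint stands for the part that bears it (a point fixed in the world has none). Each returns a list of dicts, best first, with "confidence" (0 to 1); they miss things now and then, are a little off and sometimes report something else, mostly with a low value. They report only what shows in the picture. A call takes as long as a camera call. They do not tell look-alikes from the thing itself.
- robot.boxes_of(picture, thing): "box" ([left, top, width, height] in pixels, round what is visible of it).
The state is a dict: "clock": time; "joints": joint angles; "joint_velocities": joint speeds; "effort": joint torques, N m; "eef_pos": TCP position; "tcp_rot": TCP orientation; "contact_force": force on the tool from outside, world axes, zero at the start; "wrist_torque": the same for the moment, N m; "width": opening from 0.0 (shut) to 1.0 (fully open).
Only numpy, scipy, OpenCV 4.12 (cv2) and the standard library are available. Lean on these libraries where they do the work, as an engineer would, in place of code of your own. Each camera call takes 0.05 s, during which the arm holds its last target.

## Working session

There is one attempt and no reset: what is moved stays moved. The work goes in short steps, Python scripts to look and compute and a shell command to move; the robot and the scene stay as the last step left them, time stands still between calls to the robot, and variables do not carry over. Pictures are saved under pics/ and viewed, and the job is handed in when it is done.

```bash
ls; mkdir -p pics; python3 - <<'E'
from workcell import robot
import cv2
print(robot.state())
for n in ("scene","side","wrist"):
    p=robot.snapshot(n)
    cv2.imwrite(f"pics/{n}0.png",p["img"][:,:,::-1])
    print(n,{k:v for k,v in p.items() if k not in("img","depth")})
    for th in ("food_processor","mixing_paddle","bowl_lid","wood_board"):
        print(th,[( [round(x) for x in b["box"]],round(b["confidence"],2)) for b in robot.boxes_of(p,th)])
print(robot.state()["clock"])
E
```

```text
pics
{'clock': 0.0, 'joints': array([-8.54000554e-02,  1.31132196e-01,  1.48926720e+00,  2.41802856e-06,
        1.52302052e+00, -8.54113652e-02]), 'joint_velocities': array([ 6.08585532e-04, -3.89953312e-04,  3.46319035e-04,  4.71657129e-05,
        3.09130011e-04,  2.51009119e-04]), 'effort': array([-1.61290725e-03, -5.59853125e+01, -4.91755986e+01,  7.67333270e-02,
        3.59135563e-02, -2.97389461e-04]), 'eef_pos': array([5.99428315e-01, 7.21650435e-05, 2.17611404e-01]), 'tcp_rot': array([ 7.07102529e-01,  7.07110443e-01, -5.87646593e-04, -6.99563814e-04]), 'contact_force': array([-0.24593539,  0.07036691,  0.01579106]), 'wrist_torque': array([0.02534842, 0.01085604, 0.01966898]), 'width': 0.9970358750716103}
scene {'fx': 498.5367542312883, 'fy': 498.5367542312883, 'cx': 323.36056891219357, 'cy': 228.3387800030331, 'R': array([[-0.90083294, -0.4341199 ,  0.00631822],
       [-0.33370185,  0.68300133, -0.64973245],
       [ 0.27774643, -0.5874088 , -0.76013672]]), 't': array([0.61361799, 0.1228777 , 1.63167769]), 'shot': 1}
food_processor [([342, 165, 54, 64], 0.58)]
mixing_padd
[... 709 characters left out ...]
 26], 0.3)]
wood_board [([271, 361, 110, 84], 0.76)]
wrist {'fx': 371.64829954431775, 'fy': 371.64829954431775, 'cx': 323.2382462302684, 'cy': 236.49048939552162, 'hand_eye': array([[ 6.71280530e-04, -9.68101775e-01, -2.50556387e-01,
         6.97650610e-02],
       [ 9.99999730e-01,  5.75211297e-04,  4.56652782e-04,
         2.80603986e-05],
       [-2.97963505e-04, -2.50556626e-01,  9.68101900e-01,
        -1.65889371e-01],
       [ 0.00000000e+00,  0.00000000e+00,  0.00000000e+00,
         1.00000000e+00]]), 'shot': 3}
food_processor [([121, 155, 214, 219], 0.93)]
mixing_paddle [([188, 389, 56, 29], 0.57)]
bowl_lid [([123, 0, 101, 29], 0.74), ([185, 392, 63, 26], 0.53)]
wood_board []
0.75
```

View pics/scene0.png

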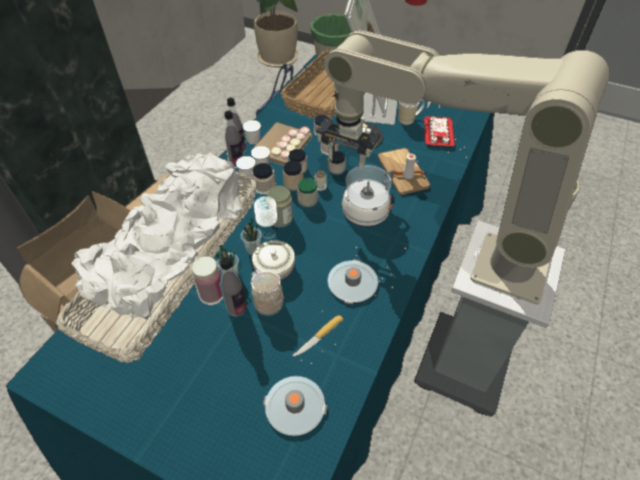

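View pics/side0.png

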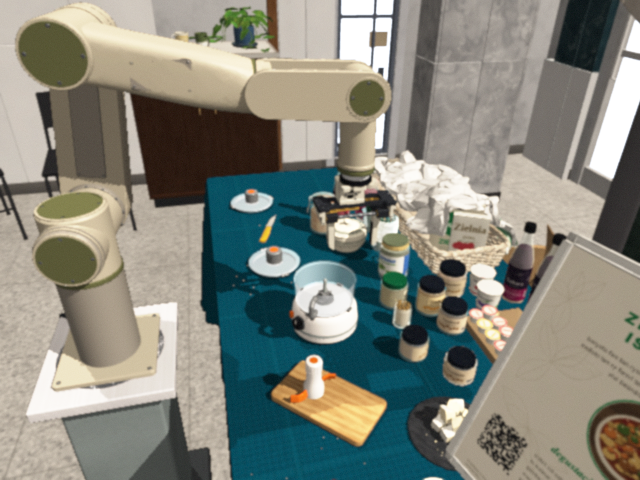

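View pics/wrist0.png

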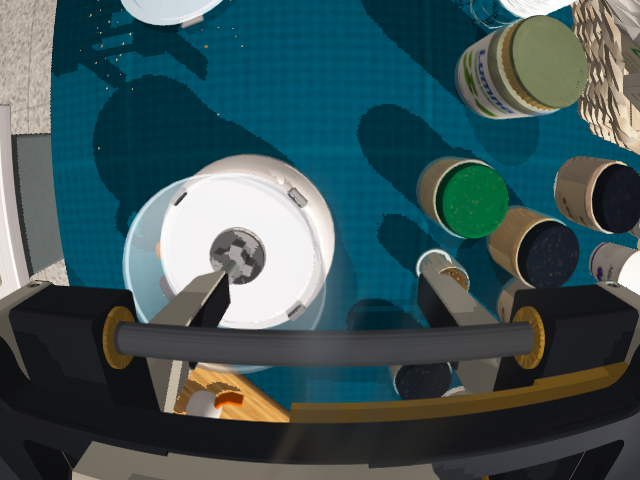

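```bash
cat > h.py <<'E'
from workcell import robot
import cv2, numpy as np
from scipy.spatial.transform import Rotation as Ro
def ray(p,u,v,st=None):
    # returns origin, dir in world
    if "R" in p:
        d=np.array([(u-p["cx"])/p["fx"],(v-p["cy"])/p["fy"],1.]); R=np.array(p["R"]); 
        return -R.T@p["t"], R.T@d
    dx,dy=u-p["cx"],v-p["cy"]; r=np.hypot(dx,dy); th=r/p["fx"]
    d=np.array([np.sin(th)*dx/max(r,1e-9),np.sin(th)*dy/max(r,1e-9),np.cos(th)])
    H=np.array(p["hand_eye"]); W=Ro.from_quat(st["tcp_rot"]).as_matrix()
    return np.array(st["eef_pos"])+W@H[:3,3], W@H[:3,:3]@d
def atz(p,u,v,z,st=None):
    o,d=ray(p,u,v,st); return o+d*(z-o[2])/d[2]
def proj(p,X,st=None):
    X=np.asarray(X,float)
    if "R" in p:
        c=np.array(p["R"])@X+p["t"]; return c[0]/c[2]*p["fx"]+p["cx"],c[1]/c[2]*p["fy"]+p["cy"]
    H=np.array(p["hand_eye"]); W=Ro.from_quat(st["tcp_rot"]).as_matrix()
    c=H[:3,:3].T@(W.T@(X-st["eef_pos"])-H[:3,3])
    th=np.arctan2(np.hypot(c[0],c[1]),c[2]); a=np.arctan2(c[1],c[0]); r=th*p["fx"]
    return p["cx"]+r*np.cos(a),p["cy"]+r*np.sin(a)
def orange(img,amin=15):
    hsv=cv2.cvtColor(img,cv2.COLOR_RGB2HSV)
    m=cv2.inRange(hsv,(3,140,120),(16,255,255))
    n,l,s,c=cv2.connectedComponentsWithStats(m)
    return [(c[i].round(1).tolist(),s[i].tolist()) for i in range(1,n) if s[i][4]>=amin]
def shot(n,name=None):
    st=robot.state(); p=robot.snapshot(n)
    if name: cv2.imwrite(f"pics/{name}.png",p["img"][:,:,::-1])
    return p,st
E
python3 - <<'E'
from h import *
for n in("scene","side"):
    p,_=shot(n)
    for c,s in orange(p["img"],8): print(n,c,s,"z.108",atz(p,*c,.108).round(4),"z.054",atz(p,*c,.054).round(4), "depth",p["depth"][int(c[1]),int(c[0])])
    I=cv2.resize(p["img"][130:240,330:440] if n=="scene" else p["img"][250:410,250:370],None,fx=5 if n=="scene" else 3.7,fy=5 if n=="scene" else 3.7,interpolation=cv2.INTER_CUBIC)
    cv2.imwrite(f"pics/{n}_crop.png",I[:,:,::-1])
st=robot.state()
p,st=shot("wrist")
# bowl wrist: shaft pin
print(atz(p,237,256,.108,st), atz(p,237,256,.09,st))
E
```

```text
scene [397.7, 171.7] [395, 171, 7, 2, 9] z.108 [ 0.4602 -0.1455  0.108 ] z.054 [ 0.4745 -0.203   0.054 ] depth 1.8715968
scene [418.3, 171.1] [416, 170, 7, 3, 15] z.108 [ 0.3957 -0.1806  0.108 ] z.054 [ 0.4071 -0.2397  0.054 ] depth 1.8827431
scene [353.2, 272.6] [350, 270, 7, 6, 32] z.108 [0.4276 0.3239 0.108 ] z.054 [0.4405 0.2874 0.054 ] depth 1.5506407
scene [294.0, 398.2] [290, 394, 9, 9, 58] z.108 [0.4077 0.7359 0.108 ] z.054 [0.4197 0.7178 0.054 ] depth 1.2848617
side [250.9, 190.9] [249, 190, 5, 3, 14] z.108 [0.4123 0.6015 0.108 ] z.054 [0.4217 0.7173 0.054 ] depth 1.8285012
side [342.2, 210.7] [337, 210, 12, 3, 18] z.108 [0.6882 0.3859 0.108 ] z.054 [0.7179 0.4858 0.054 ] depth 1.111817
side [273.4, 249.1] [270, 247, 8, 5, 30] z.108 [0.4317 0.1985 0.108 ] z.054 [0.4426 0.2846 0.054 ] depth 1.4757435
side [431.5, 308.0] [426, 307, 12, 3, 22] z.108 [ 0.7616 -0.1482  0.108 ] z.054 [ 0.7967 -0.0878  0.054 ] depth 1.2763678
side [291.1, 313.2] [290, 311, 3, 6, 16] z.108 [ 0.4297 -0.092   0.108 ] z.054 [ 0.4404 -0.0274  0.054 ] depth 1.20752
side [313.1, 359.9] [310, 358, 7, 5, 30
[... 1045 characters left out ...]
1.0073987
side [334.2, 430.6] [303, 414, 55, 30, 116] z.108 [ 0.4459 -0.4273  0.108 ] z.054 [ 0.4578 -0.3874  0.054 ] depth 0.9678088
side [630.6, 424.9] [629, 424, 4, 3, 9] z.108 [ 0.974  -0.5399  0.108 ] z.054 [ 1.0248 -0.5083  0.054 ] depth 0.646744
side [610.4, 432.1] [604, 426, 15, 12, 106] z.108 [ 0.9265 -0.5443  0.108 ] z.054 [ 0.9738 -0.5131  0.054 ] depth 0.66316104
side [614.8, 450.7] [606, 442, 21, 17, 106] z.108 [ 0.9062 -0.5779  0.108 ] z.054 [ 0.952  -0.5491  0.054 ] depth 0.6574132
side [628.9, 448.7] [623, 446, 13, 9, 50] z.108 [ 0.9331 -0.5803  0.108 ] z.054 [ 0.9809 -0.5517  0.054 ] depth 0.64504063
[ 0.53167571 -0.01785793  0.108     ] [ 0.52722625 -0.0235615   0.09      ]
```

```bash
python3 -c "
import cv2;a=cv2.imread('pics/wrist0.png')[150:380,110:350];cv2.imwrite('pics/wc.png',cv2.resize(a,None,fx=2.5,fy=2.5))"
```

```text
(no output)
```

View pics/scene_crop.png

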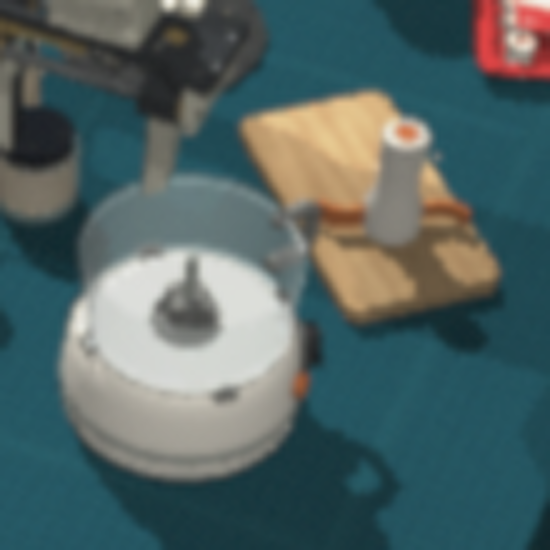

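View pics/side_crop.png

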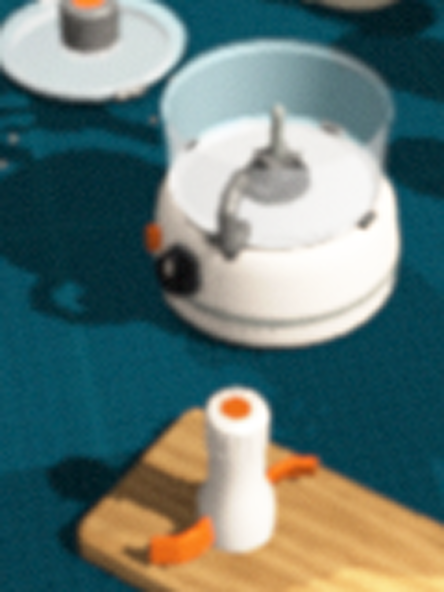

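View pics/wc.png

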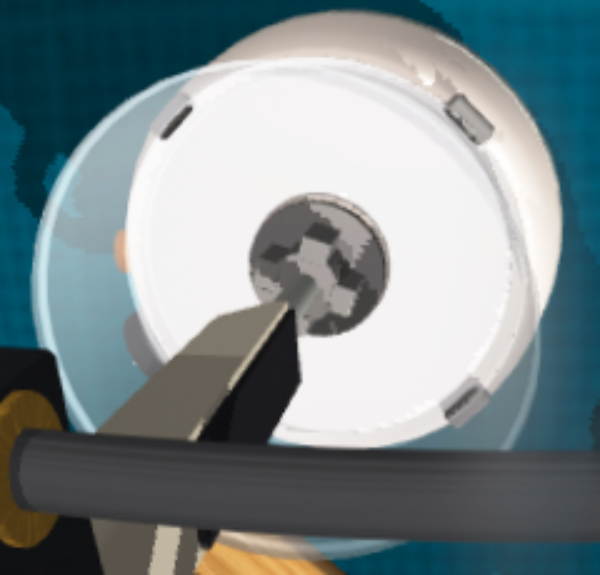

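```bash
python3 -m inch '[-25,-14,0,0,-25,-14,0,0,-25,-14,0,0,-25,-14,0,0,-20,-14,0,0,0,0,0,0,0,0,0,0,0,0,0,0,0,0,0,0,0,0,0,0]' 
python3 - <<'E'
from h import *
p,st=shot("wrist","w1"); print(st["eef_pos"],Ro.from_quat(st["tcp_rot"]).as_matrix().round(4).tolist(),st["clock"])
for c in((.527,-.0235,.09),(.527,-.0235,.146)): print(proj(p,c,st))
E
```

```text
clock: 1.73
eef_pos: [0.5285, -0.1222, 0.2186]
tcp_rot: [0.706, 0.708, 0.001, 0.0]
contact_force: [0.1, 0.3, 0.3]
width: 1.001
[ 0.52849113 -0.12218425  0.2186466 ] [[-0.0035, 1.0, 0.0017], [1.0, 0.0035, 0.0005], [0.0005, 0.0017, -1.0]] 1.7333
(np.float64(321.35227492066025), np.float64(106.08198921173934))
(np.float64(321.0902297006412), np.float64(97.59296596424343))
```

View pics/w1.png

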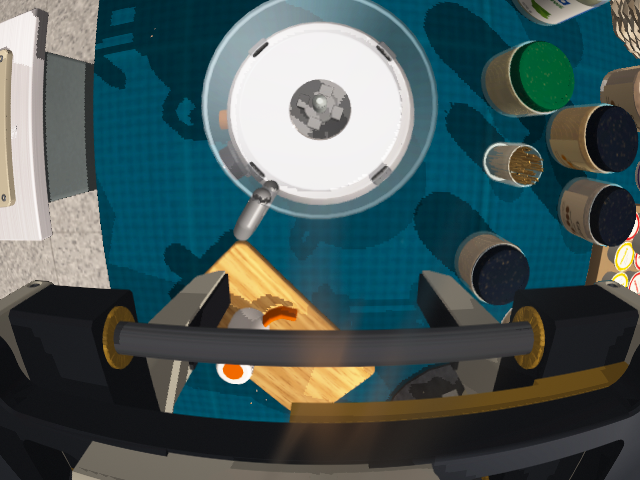

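```bash
python3 - <<'E'
from h import *
import json
p,st=shot("wrist","w1b")
I=cv2.resize(p["img"][60:160,260:380],None,fx=6,fy=6,interpolation=cv2.INTER_CUBIC);cv2.imwrite("pics/w1c.png",I[:,:,::-1])
for c,s in orange(p["img"],15): print(c,s,atz(p,*c,.108,st).round(4))
g=p["img"].astype(int).mean(2)
m=((g<190)).astype(np.uint8); m[:70]=0;m[150:]=0;m[:,:280]=0;m[:,361:]=0
n,l,s,c=cv2.connectedComponentsWithStats(m)
i=1+s[1:,4].argmax(); print(s[i],c[i]); cx,cy=s[i][0]+s[i][2]/2-.5,s[i][1]+s[i][3]/2-.5
print(atz(p,*c[i],.09,st),atz(p,cx,cy,.09,st))
E
```

```text
[238.7, 243.9] [231, 243, 16, 5, 21] [ 0.4625 -0.13    0.108 ]
[315.2, 313.5] [284, 281, 50, 49, 201] [ 0.5226 -0.1894  0.108 ]
[238.1, 301.6] [229, 289, 24, 20, 176] [ 0.4586 -0.1798  0.108 ]
[278.2, 311.2] [252, 294, 57, 36, 683] [ 0.492  -0.1877  0.108 ]
[312.5, 323.0] [305, 315, 16, 15, 43] [ 0.5203 -0.1983  0.108 ]
[232.5, 370.8] [223, 364, 20, 15, 248] [ 0.4467 -0.2505  0.108 ]
[284.6, 380.0] [278, 375, 14, 11, 38] [ 0.4944 -0.2584  0.108 ]
[283.8, 392.6] [276, 386, 17, 13, 48] [ 0.493  -0.2735  0.108 ]
[ 289   80   62   60 2887] [319.68583304 109.64669207]
[ 0.52572662 -0.02620256  0.09      ] [ 0.52558112 -0.02608572  0.09      ]
```

View pics/w1c.png

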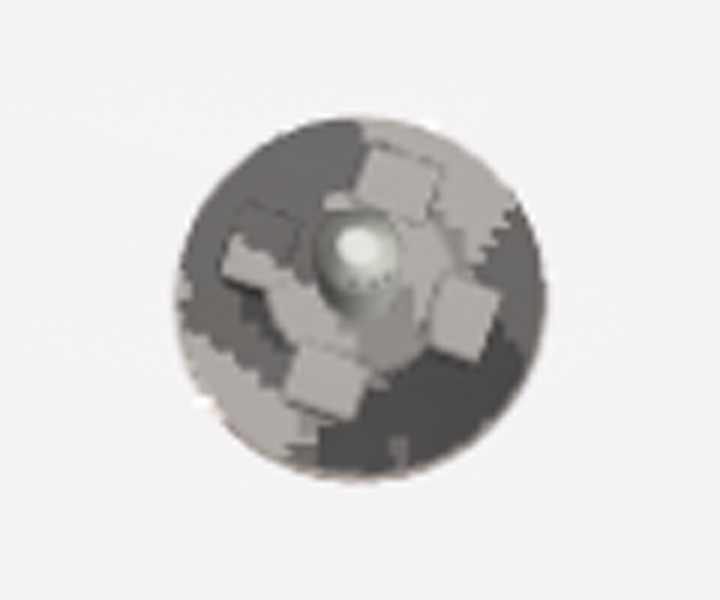

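```bash
python3 -m inch '[-26,-16,14,0,-26,-16,14,0,-26,-16,14,0,-26,-16,14,0,-24,-17,14,0,0,0,0,0,0,0,0,0,0,0,0,0,0,0,0,0,0,0,0,0]' 
python3 - <<'E'
from h import *
p,st=shot("wrist","w2"); print(st["eef_pos"],Ro.from_quat(st["tcp_rot"]).as_matrix().round(4).tolist(),st["clock"])
for c,s in orange(p["img"],60): print(c,s,atz(p,*c,.108,st).round(4))
p,st=shot("side","s2")
for c,s in orange(p["img"],15): print(c,s,atz(p,*c,.108,st).round(4)) if 290<c[0]<340 and c[1]<370 else 0
E
```

```text
clock: 2.67
eef_pos: [0.4514, -0.249, 0.147]
tcp_rot: [0.701, 0.713, 0.003, 0.002]
contact_force: [-0.4, -0.0, -0.0]
width: 1.0
[ 0.45144786 -0.24902927  0.14704657] [[-0.0166, 0.9998, 0.0064], [0.9999, 0.0165, 0.0014], [0.0013, 0.0064, -1.0]] 2.6667
[292.3, 187.7] [259, 156, 64, 52, 614] [ 0.4339 -0.2046  0.108 ]
[273.3, 192.1] [248, 163, 48, 54, 423] [ 0.4233 -0.2071  0.108 ]
[265.6, 228.2] [233, 172, 57, 91, 1307] [ 0.4186 -0.2279  0.108 ]
[351.3, 202.1] [322, 184, 64, 38, 867] [ 0.4669 -0.2122  0.108 ]
[423.4, 295.6] [416, 274, 17, 50, 371] [ 0.5139 -0.2689  0.108 ]
[313.2, 359.9] [310, 358, 7, 5, 29] [ 0.4473 -0.2508  0.108 ]
```

View pics/w2.png

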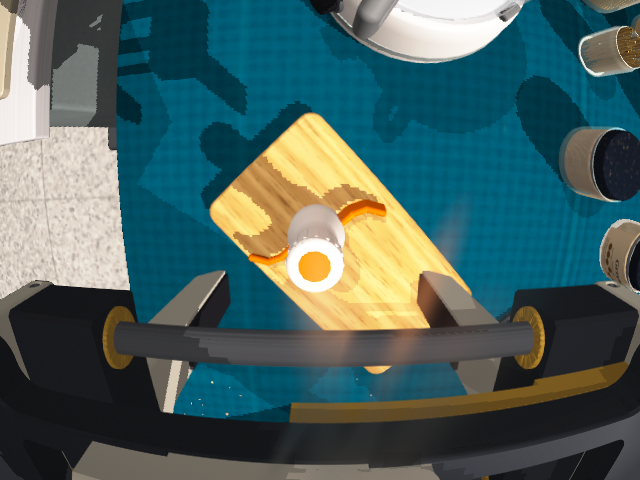

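```bash
python3 - <<'E'
from h import *
p,st=shot("wrist")
hsv=cv2.cvtColor(p["img"],cv2.COLOR_RGB2HSV); m=cv2.inRange(hsv,(3,140,120),(25,255,255)); m[:248]=0;m[284:]=0;m[:,:296]=0;m[:,332:]=0
n,l,s,c=cv2.connectedComponentsWithStats(m); i=1+s[1:,4].argmax(); print(s[i],c[i])
X=atz(p,*c[i],.108,st);print(X,st["eef_pos"],Ro.from_quat(st["tcp_rot"]).as_matrix().round(4).tolist())
W=Ro.from_quat(st["tcp_rot"]).as_matrix(); print("tool shift to grasp mm",1000*W.T@(np.array([X[0],X[1],.077])-st["eef_pos"]))
E
```

```text
[298 251  32  31 766] [313.92950392 266.07049608]
[ 0.4465708  -0.25023172  0.108     ] [ 0.45157012 -0.2490586   0.14719809] [[-0.0169, 0.9998, 0.0067], [0.9999, 0.0169, 0.0012], [0.0011, 0.0068, -1.0]]
tool shift to grasp mm [-1.16330288 -5.49317081 70.16133794]
```

```bash
python3 -m inch '[-1,-3,10,0,0,-2,10,0,0,0,10,0,0,0,10,0,0,0,10,0,0,0,10,0,0,0,8,0,0,0,2,0,0,0,0,0,0,0,0,0]' 
python3 -m inch '[0,0,0,0,0,0,0,0,0,0,0,0,0,0,0,0,0,0,0,0,0,0,0,0,0,0,0,0,0,0,0,0,0,0,0,0,0,0,0,0]' 28 35
```

```text
clock: 3.65
eef_pos: [0.4455, -0.2482, 0.0673]
tcp_rot: [0.701, 0.714, 0.002, 0.0]
contact_force: [-0.2, -0.2, -0.0]
width: 0.999
clock: 4.48
eef_pos: [0.4476, -0.2497, 0.0705]
tcp_rot: [0.701, 0.714, 0.003, 0.003]
contact_force: [0.1, 0.2, -1.2]
width: 0.361
```

```bash
python3 -m inch '[0,0,-10,0,0,0,-18,0,0,0,-25,0,0,0,-25,0,0,0,-25,0,0,0,-25,0,0,0,-22,0,0,0,-12,0,0,0,-5,0,0,0,0,0]' 
python3 - <<'E'
from h import *
p,st=shot("wrist","w3"); print(st["eef_pos"],Ro.from_quat(st["tcp_rot"]).as_matrix().round(4).tolist(),st["contact_force"],st["width"],st["clock"])
W=Ro.from_quat(st["tcp_rot"]).as_matrix(); print("tool shift",1000*W.T@(np.array([.5256,-.0261,.25])-st["eef_pos"]))
p,_=shot("side","s3")
E
```

```text
clock: 5.32
eef_pos: [0.4433, -0.2476, 0.2476]
tcp_rot: [0.7, 0.714, 0.002, -0.0]
contact_force: [0.8, -0.4, -1.6]
width: 0.359
[ 0.44333182 -0.24763264  0.24761331] [[-0.0186, 0.9998, 0.0032], [0.9998, 0.0186, 0.0037], [0.0037, 0.0032, -1.0]] [ 0.80889852 -0.39701209 -1.56878474] 0.35858248288252365 5.3167
tool shift [219.96964843  86.38357547  -1.30006513]
```

View pics/w3.png

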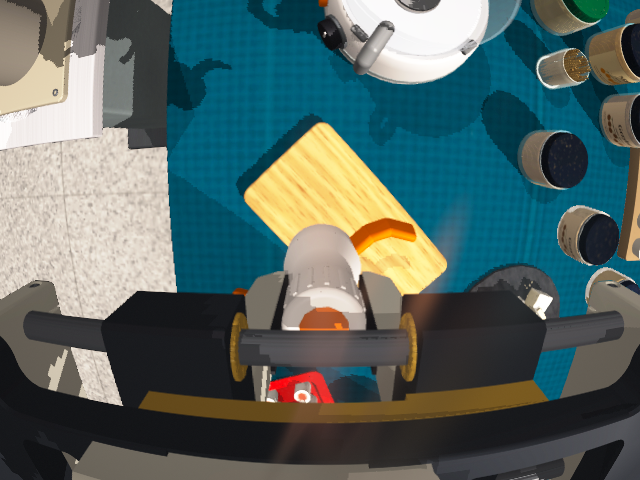

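View pics/s3.png

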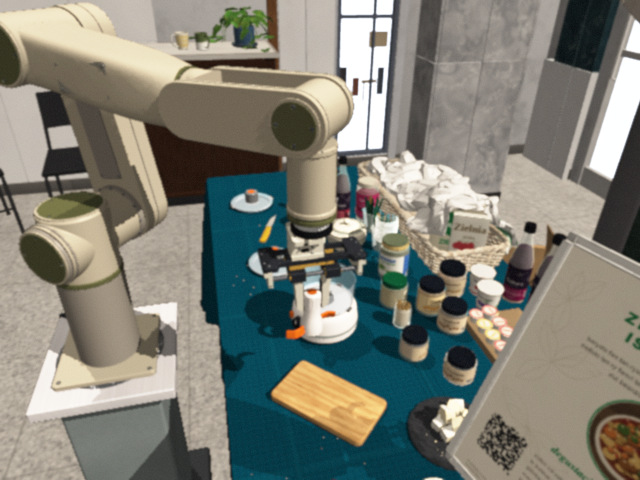

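```bash
python3 -m inch '[15,6,0,0,25,10,0,0,30,12,0,0,30,12,0,0,30,12,0,0,30,12,0,0,28,10,0,0,20,8,0,0,10,4,0,0,0,0,0,0]' 
python3 - <<'E'
from h import *
p,st=shot("wrist","w4"); print(st["eef_pos"],Ro.from_quat(st["tcp_rot"]).as_matrix().round(4).tolist(),st["contact_force"],st["width"],st["clock"])
W=Ro.from_quat(st["tcp_rot"]).as_matrix(); print("tool shift",1000*W.T@(np.array([.5256,-.0261,.25])-st["eef_pos"]))
p,_=shot("side","s4");cv2.imwrite("pics/s4c.png",cv2.resize(p["img"][200:350,260:400],None,fx=4,fy=4,interpolation=cv2.INTER_CUBIC)[:,:,::-1])
for z in(.09,.146): print(proj(p,(.5256,-.0261,z)))
p,_=shot("scene","c4");cv2.imwrite("pics/c4c.png",cv2.resize(p["img"][110:240,310:450],None,fx=4,fy=4,interpolation=cv2.INTER_CUBIC)[:,:,::-1])
for z in(.09,.146): print(proj(p,(.5256,-.0261,z)))
E
```

```text
clock: 6.25
eef_pos: [0.5191, -0.0171, 0.2282]
tcp_rot: [0.702, 0.712, -0.004, -0.014]
contact_force: [0.4, 0.7, -1.6]
width: 0.361
[ 0.51912388 -0.01710532  0.22820644] [[-0.0131, 0.9996, -0.0257], [0.9998, 0.0134, 0.0127], [0.0131, -0.0255, -0.9996]] [ 0.42219406  0.67150926 -1.57403764] 0.3606184657287047 6.25
tool shift [ -8.79282319   5.79729664 -22.06538787]
(np.float64(323.93481045895743), np.float64(296.8839723279449))
(np.float64(324.2363013396243), np.float64(278.7737735591362))
(np.float64(367.31167460131024), np.float64(191.10036691256425))
(np.float64(368.5288402676633), np.float64(179.37368898732936))
```

View pics/s4c.png

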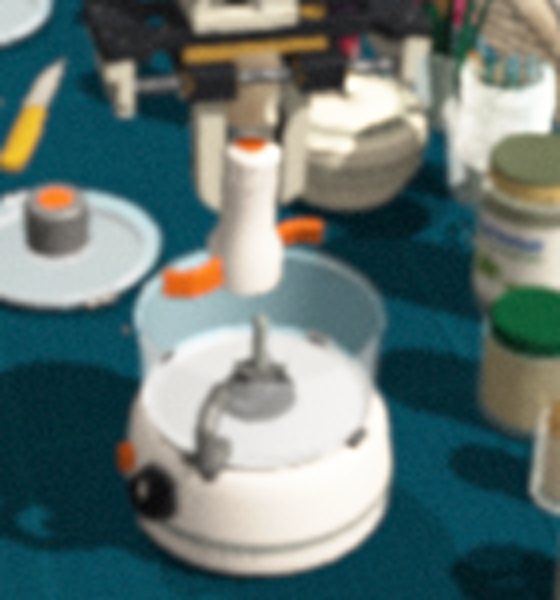

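View pics/w4.png

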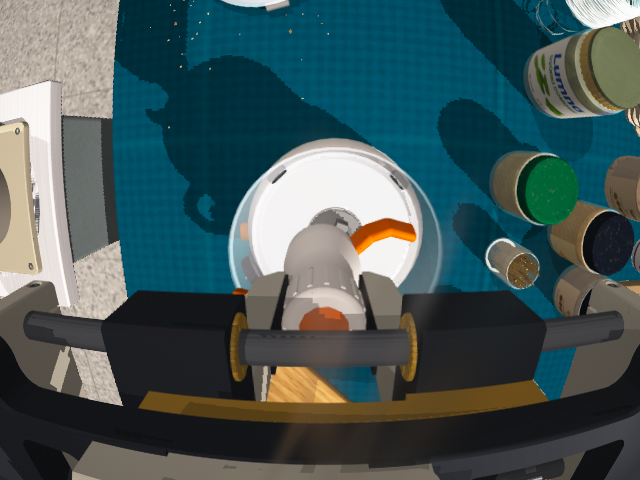

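View pics/c4c.png

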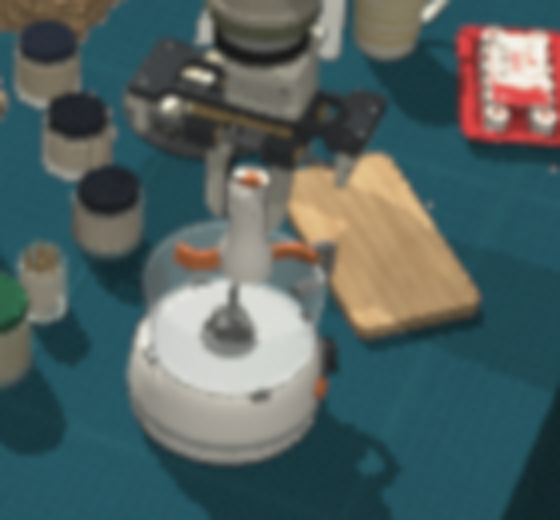

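```bash
python3 -m inch '[-20,0,-20,0,-10,3,0,0,0,0,0,0,4,0,0,0,4,0,0,0,4,0,0,0,4,0,0,0,4,0,0,0,0,3,0,0,0,0,0,0]' 
cat > s.py <<'E'
from h import *
import sys
st=robot.state(); W=Ro.from_quat(st["tcp_rot"]).as_matrix()
print(st["eef_pos"].round(4),"toolz",W[:,2].round(4),"toolx",W[:,0].round(4),"F",st["contact_force"].round(1),"T",st["wrist_torque"].round(2),"w",round(st["width"]*93,1),"t",round(st["clock"],2))
if len(sys.argv)>1:
    X=np.array([float(a) for a in sys.argv[1:4]]); print("tool shift mm",(1000*W.T@(X-st["eef_pos"])).round(1))
E
python3 s.py .5256 -.0261 .25
```

```text
clock: 7.23
eef_pos: [0.5232, -0.0329, 0.2449]
tcp_rot: [0.706, 0.708, -0.006, -0.015]
contact_force: [0.0, -0.0, -1.6]
width: 0.363
[ 0.5232 -0.0329  0.2449] toolz [-0.029   0.0124 -0.9995] toolx [-0.0029  0.9999  0.0125] F [ 0.  -0.  -1.6] T [-0.   -0.03 -0.08] w 33.8 t 7.23
tool shift mm [ 6.8  2.3 -5.1]
```

```bash
python3 -m inch '[-20,-5,-4,0,-30,-10,-4,0,-30,-12,-4,0,-30,-12,0,0,-10,-4,0,0,0,0,0,0,0,0,0,0,0,0,0,0,0,0,0,0,0,0,0,0]' ; python3 s.py  .5256 -.0261 .25
```

```text
clock: 8.07
eef_pos: [0.4816, -0.1518, 0.256]
tcp_rot: [0.703, 0.711, -0.005, -0.015]
contact_force: [-0.2, 0.4, -1.3]
width: 0.361
[ 0.4816 -0.1518  0.256 ] toolz [-0.0296  0.0141 -0.9995] toolx [-0.0117  0.9998  0.0145] F [-0.2  0.4 -1.3] T [ 0.01 -0.07  0.04] w 33.6 t 8.07
tool shift mm [125.   45.7   6.4]
```

```bash
python3 -m inch '[8,3,0,0,14,5,0,0,15,5.5,0,0,15,5.5,0,0,15,5.5,0,0,15,5.5,0,0,15,5.5,0,0,15,5,0,0,9,3,0,0,3,1,0,0]' ; python3 s.py  .5256 -.0261 .21
```

```text
clock: 8.9
eef_pos: [0.5278, -0.0096, 0.2558]
tcp_rot: [0.7, 0.714, -0.005, -0.017]
contact_force: [1.1, 0.0, -1.3]
width: 0.361
[ 0.5278 -0.0096  0.2558] toolz [-0.0303  0.017  -0.9994] toolx [-0.0205  0.9996  0.0177] F [ 1.1  0.  -1.3] T [-0.04 -0.04 -0.02] w 33.6 t 8.9
tool shift mm [-17.3  -1.2  45.5]
```

```bash
python3 -m inch '[0,0,0,0,-5,0,4,0,-5,0,4,0,-4,0,4,0,-3,-1,4,0,0,0,4,0,0,0,2,0,0,0,0,0,0,0,0,0,0,0,0,0]' ; python3 s.py  .5256 -.0261 .21
```

```text
clock: 9.73
eef_pos: [0.5251, -0.0302, 0.2297]
tcp_rot: [0.7, 0.713, -0.006, -0.017]
contact_force: [-0.2, -0.5, -1.5]
width: 0.362
[ 0.5251 -0.0302  0.2297] toolz [-0.0328  0.0164 -0.9993] toolx [-0.018   0.9997  0.017 ] F [-0.2 -0.5 -1.5] T [ 0.02 -0.01 -0.04] w 33.7 t 9.73
tool shift mm [ 3.8  1.2 19.8]
```

```bash
python3 -m inch '[2,1,2,0,1,0,3,0,0,0,3,0,0,0,3,0,0,0,3,0,0,0,2,0,0,0,0,0,0,0,0,0,0,0,0,0,0,0,0,0]' ; python3 - <<'E'
import s
from h import *
p,st=shot("side","s5");cv2.imwrite("pics/s5c.png",cv2.resize(p["img"][200:350,260:400],None,fx=4,fy=4,interpolation=cv2.INTER_CUBIC)[:,:,::-1])
p,st=shot("wrist","w5")
p,st=shot("scene","c5");cv2.imwrite("pics/c5c.png",cv2.resize(p["img"][130:230,320:420],None,fx=6,fy=6,interpolation=cv2.INTER_CUBIC)[:,:,::-1])
E
```

```text
clock: 10.57
eef_pos: [0.5259, -0.0258, 0.2125]
tcp_rot: [0.7, 0.714, -0.005, -0.017]
contact_force: [-0.5, 0.0, -1.1]
width: 0.362
[ 0.5259 -0.0258  0.2125] toolz [-0.0321  0.0164 -0.9994] toolx [-0.0193  0.9997  0.017 ] F [-0.5  0.  -1.1] T [-0.07 -0.05 -0.02] w 33.7 t 10.57
```

View pics/s5c.png

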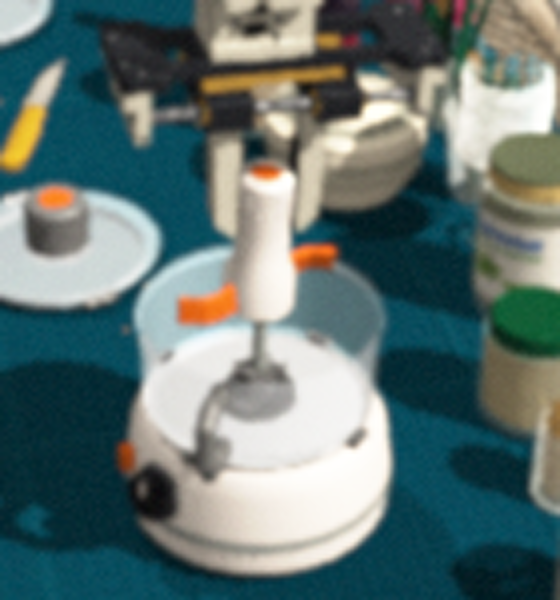

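View pics/c5c.png

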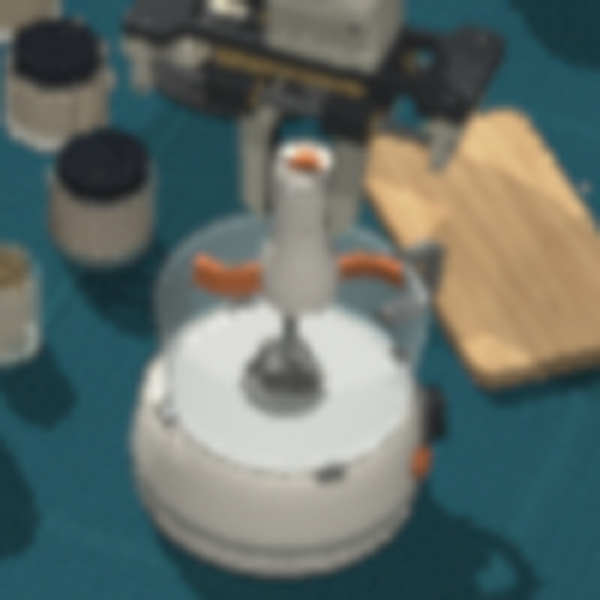

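```bash
python3 -m inch '[0,0,3,0,0,0,5,0,0,0,5,0,0,0,5,0,0,0,5,0,0,0,5,0,0,0,4,0,0,0,2,0,0,0,0,0,0,0,0,0]' ; python3 s.py  .5256 -.0261 .16
```

```text
clock: 11.55
eef_pos: [0.524, -0.0252, 0.1738]
tcp_rot: [0.7, 0.714, -0.006, -0.018]
contact_force: [0.1, 0.3, -1.3]
width: 0.361
[ 0.524  -0.0252  0.1738] toolz [-0.0336  0.0166 -0.9993] toolx [-0.0192  0.9997  0.0172] F [ 0.1  0.3 -1.3] T [-0.09 -0.02 -0.05] w 33.6 t 11.55
tool shift mm [-1.2  2.  13.7]
```

```bash
python3 -m inch '[-0.5,1,1,0,-0.5,0.7,2,0,0,0.2,2,0,0,0,2,0,0,0,1,0,0,0,1,0,0,0,0,0,0,0,0,0,0,0,0,0,0,0,0,0]' ; python3 s.py  .5256 -.0261 .15
```

```text
clock: 12.38
eef_pos: [0.5268, -0.0261, 0.165]
tcp_rot: [0.7, 0.714, -0.005, -0.017]
contact_force: [0.4, -0.5, -1.1]
width: 0.361
[ 0.5268 -0.0261  0.165 ] toolz [-0.0311  0.0165 -0.9994] toolx [-0.0193  0.9997  0.0172] F [ 0.4 -0.5 -1.1] T [ 0.06  0.01 -0.04] w 33.6 t 12.38
tool shift mm [-0.2 -0.8 15.1]
```

```bash
python3 -m inch '[0,-0.3,1,0,0,-0.3,1,0,0,0,1,0,0,0,1,0,0,0,1,0,0,0,1,0,0,0,0,0,0,0,0,0,0,0,0,0,0,0,0,0]' ; python3 s.py  .5256 -.0261 .15
```

```text
clock: 13.22
eef_pos: [0.527, -0.0258, 0.1595]
tcp_rot: [0.7, 0.714, -0.004, -0.016]
contact_force: [0.5, 1.1, -0.1]
width: 0.363
[ 0.527  -0.0258  0.1595] toolz [-0.0284  0.0166 -0.9995] toolx [-0.0195  0.9997  0.0172] F [ 0.5  1.1 -0.1] T [ 0.08 -0.12  0.04] w 33.7 t 13.22
tool shift mm [-0.4 -1.2  9.5]
```

```bash
python3 -m inch '[0,0,1,0.06,0,0,1,0.06,0,0,1,0.06,0,0,1,0.06,0,0,1,0.06,0,0,1,0.06,0,0,1,0.06,0,0,1,0.06,0,0,0.5,0,0,0,0.5,0]' ; python3 s.py  .5256 -.0261 .15
```

```text
clock: 14.05
eef_pos: [0.5284, -0.0258, 0.1596]
tcp_rot: [0.855, 0.518, -0.006, -0.013]
contact_force: [-2.3, 1.1, 3.8]
width: 0.361
[ 0.5284 -0.0258  0.1596] toolz [-0.0229  0.0155 -0.9996] toolx [0.4635 0.8861 0.0031] F [-2.3  1.1  3.8] T [0.12 0.35 0.  ] w 33.6 t 14.05
tool shift mm [-1.6 -2.1  9.7]
```

```bash
python3 -m inch '[-0.4,-0.6,1.2,0.06,-0.4,-0.6,1.2,0.06,-0.2,-0.3,1.2,0.06,0,0,1.2,0.06,0,0,1.2,0.06,0,0,1.2,0.06,0,0,1.2,0.06,0,0,1.2,0.06,0,0,0.5,0,0,0,0.5,0]' ; python3 s.py  .5256 -.0261 .15
```

```text
clock: 14.88
eef_pos: [0.5286, -0.0265, 0.1594]
tcp_rot: [0.955, 0.296, -0.005, -0.009]
contact_force: [-1.9, 1.7, 4.4]
width: 0.359
[ 0.5286 -0.0265  0.1594] toolz [-0.0154  0.013  -0.9998] toolx [ 0.8245  0.5658 -0.0053] F [-1.9  1.7  4.4] T [ 0.09  0.52 -0.03] w 33.3 t 14.88
tool shift mm [-2.1 -1.8  9.5]
```

```bash
python3 - <<'E'
from h import *
p,st=shot("wrist","w6")
p,st=shot("side","s6");cv2.imwrite("pics/s6c.png",cv2.resize(p["img"][200:350,260:400],None,fx=4,fy=4,interpolation=cv2.INTER_CUBIC)[:,:,::-1])
E
```

```text
(no output)
```

View pics/w6.png

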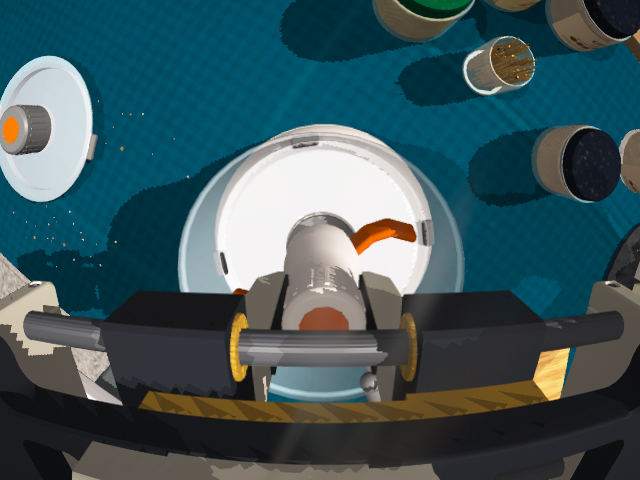

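View pics/s6c.png

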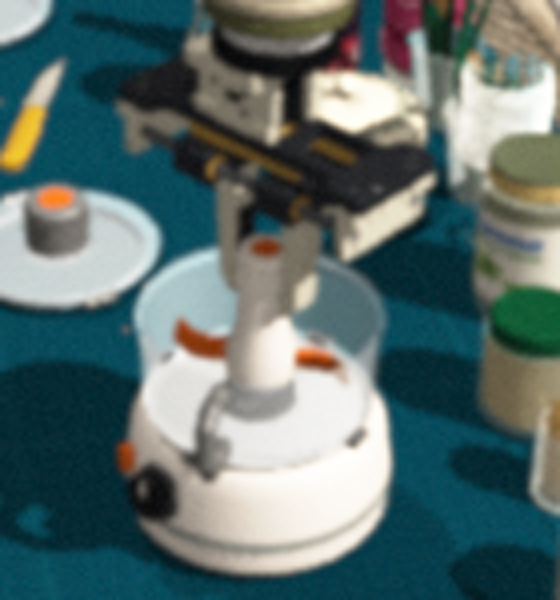

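```bash
python3 -m inch '[-0.5,-0.5,1.8,0.05,-0.5,-0.5,1.8,0.05,-0.3,-0.3,1.8,0.05,-0.3,-0.3,1.8,0.05,-0.2,-0.2,1.8,0.05,-0.2,-0.2,1.8,0.05,-0.2,-0.2,1.8,0.05,-0.2,-0.2,1.8,0.05,0,0,1.8,0.05,0,0,1.5,0]' ; python3 s.py  .5256 -.0261 .15
```

```text
clock: 15.82
eef_pos: [0.5277, -0.0268, 0.1512]
tcp_rot: [0.997, 0.073, -0.003, -0.005]
contact_force: [0.5, -0.0, -0.9]
width: 0.36
[ 0.5277 -0.0268  0.1512] toolz [-0.0073  0.009  -0.9999] toolx [ 0.9893  0.1455 -0.006 ] F [ 0.5 -0.  -0.9] T [0.04 0.08 0.01] w 33.4 t 15.82
tool shift mm [-2.  -1.   1.2]
```

```bash
python3 -m inch '[-0.2,-0.1,1.5,0.03,-0.2,-0.1,1.5,-0.03,0,0,1.5,-0.03,0,0,1.5,0.03,0,0,1.5,0.03,0,0,1,-0.03,0,0,1,-0.03,0,0,1,0.03,0,0,1,0.03,0,0,0.5,-0.03]' ; python3 s.py  .5256 -.0261 .145
```

```text
clock: 16.65
eef_pos: [0.5282, -0.0266, 0.1445]
tcp_rot: [0.996, 0.087, -0.002, -0.004]
contact_force: [-4.1, 2.1, 4.4]
width: 0.36
[ 0.5282 -0.0266  0.1445] toolz [-0.0049  0.0084 -1.    ] toolx [ 0.9848  0.1737 -0.0034] F [-4.1  2.1  4.4] T [ 0.22  0.81 -0.05] w 33.5 t 16.65
tool shift mm [-2.5 -0.9 -0.5]
```

```bash
python3 -m inch '[-0.5,0,1.5,0.03,-0.5,0,1.5,-0.03,0,0,1.5,-0.03,0,0,1.5,0.03,0,0,1.5,0.03,0,0,1.5,-0.03,0,0,1,0,0,0,0,0,0,0,0,0,0,0,0,0]' ; python3 s.py  .5256 -.0261 .145
python3 -m inch '[0,0,0,0,0,0,0,0,0,0,0,0,0,0,0,0,0,0,0,0,0,0,0,0,0,0,0,0,0,0,0,0,0,0,0,0,0,0,0,0]' 60; python3 s.py
```

```text
clock: 17.48
eef_pos: [0.5281, -0.0263, 0.1443]
tcp_rot: [0.995, 0.103, -0.0, -0.004]
contact_force: [-2.4, -0.3, 2.9]
width: 0.362
[ 0.5281 -0.0263  0.1443] toolz [-0.0014  0.0077 -1.    ] toolx [9.789e-01 2.043e-01 2.000e-04] F [-2.4 -0.3  2.9] T [ 0.13  0.44 -0.06] w 33.6 t 17.48
tool shift mm [-2.4 -0.7 -0.7]
clock: 18.32
eef_pos: [0.5284, -0.0266, 0.1428]
tcp_rot: [0.995, 0.104, -0.0, -0.004]
contact_force: [0.4, 0.7, -1.0]
width: 0.648
[ 0.5284 -0.0266  0.1428] toolz [-0.0016  0.0076 -1.    ] toolx [ 0.9784  0.2067 -0.    ] F [ 0.4  0.7 -1. ] T [ 0.05  0.09 -0.06] w 60.2 t 18.32
```

```bash
python3 -m inch '[0,0,-5,0,0,0,-10,0,0,0,-15,0,0,0,-18,0,0,0,-18,0,0,0,-15,0,0,0,-10,0,0,0,-5,0,0,0,0,0,0,0,0,0]' 93
python3 - <<'E'
import s
from h import *
p,st=shot("wrist","w7")
q,_=shot("side","s7");cv2.imwrite("pics/s7c.png",cv2.resize(q["img"][200:350,240:400],None,fx=4,fy=4,interpolation=cv2.INTER_CUBIC)[:,:,::-1])
for c,s_ in orange(q["img"],15): 
  if c[0]<360 and c[1]<310: print(c,s_,"pad",atz(q,*c,.182).round(4),"lid",atz(q,*c,.054).round(4))
q,_=shot("scene","c7");cv2.imwrite("pics/c7c.png",cv2.resize(q["img"][130:230,320:420],None,fx=6,fy=6,interpolation=cv2.INTER_CUBIC)[:,:,::-1])
for c,s_ in orange(q["img"],8): 
  print(c,s_,"pad",atz(q,*c,.182).round(4),"lid",atz(q,*c,.054).round(4))
print("wrist")
for c,s_ in orange(p["img"],60): print(c,s_,"pad",atz(p,*c,.182,st).round(4),"lid",atz(p,*c,.054,st).round(4))
E
```

```text
clock: 19.15
eef_pos: [0.5285, -0.0273, 0.2488]
tcp_rot: [0.995, 0.104, 0.001, -0.004]
contact_force: [-0.3, -0.0, -0.7]
width: 1.0
[ 0.5285 -0.0273  0.2488] toolz [ 6.0e-04  7.2e-03 -1.0e+00] toolx [0.9784 0.2068 0.0021] F [-0.3 -0.  -0.7] T [-0.01  0.11 -0.01] w 93.0 t 19.15
[250.7, 190.9] [248, 190, 6, 3, 15] pad [0.3988 0.4429 0.182 ] lid [0.421  0.7174 0.054 ]
[273.5, 249.1] [270, 247, 8, 5, 32] pad [0.4171 0.0805 0.182 ] lid [0.4429 0.2845 0.054 ]
[312.3, 287.4] [310, 283, 6, 8, 28] pad [ 0.4785 -0.1017  0.182 ] lid [0.5162 0.0669 0.054 ]
[353.1, 272.6] [350, 270, 7, 6, 30] pad [0.4103 0.3741 0.182 ] lid [0.4407 0.2875 0.054 ]
[294.0, 398.2] [290, 394, 9, 9, 58] pad [0.3914 0.7607 0.182 ] lid [0.4197 0.7178 0.054 ]
wrist
[362.5, 207.6] [342, 201, 44, 18, 286] pad [ 0.5612 -0.0449  0.182 ] lid [ 0.5421 -0.0622  0.054 ]
[59.9, 233.7] [53, 224, 15, 20, 239] pad [0.4964 0.1782 0.182 ] lid [0.4416 0.2836 0.054 ]
[278.7, 247.1] [260, 237, 37, 17, 228] pad [0.5243 0.0026 0.182 ] lid [0.4848 0.0115 0.054 ]
[320.7, 252.6] [306, 239, 30, 28, 628] pad [ 0.5264 -0.025   0.182 ] lid [ 0.4881 -0.0314  0.054 ]
[489.3, 296.0] [478, 286, 31, 19, 89] pad [ 0.5189 -0.1523  0.182 ] lid [ 0.4765 -0.2285  0.054 ]
[503.3, 313.8] [492, 303, 21, 20, 176] pad [ 0.5068 -0.17    0.182 ] lid [ 0.4578 -0.256   0.054 ]
```

View pics/w7.png

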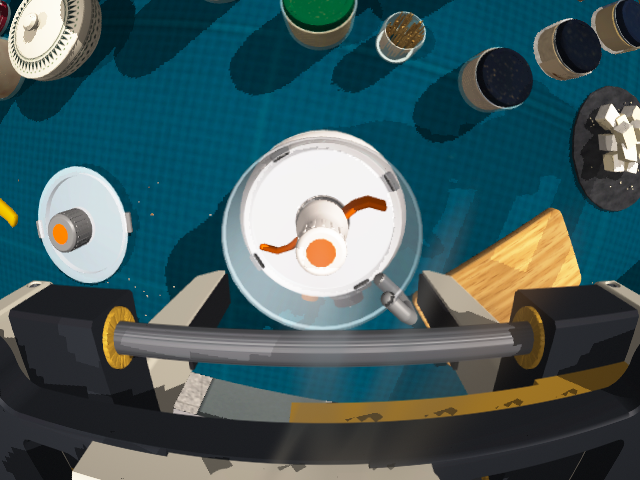

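View pics/s7c.png

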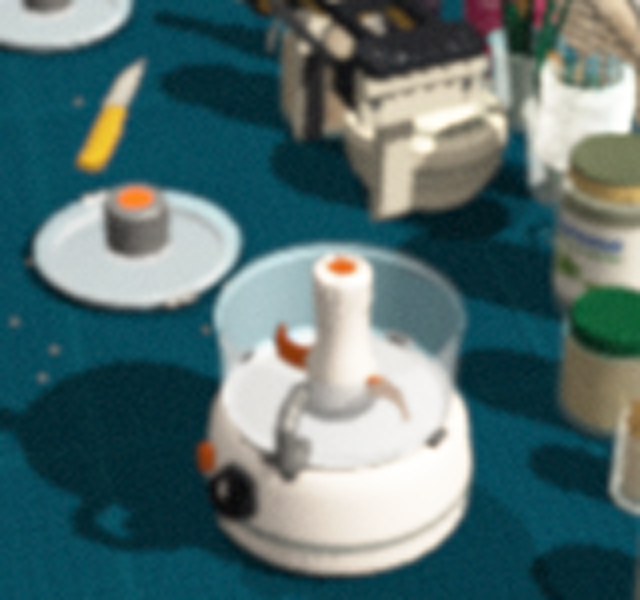

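View pics/c7c.png

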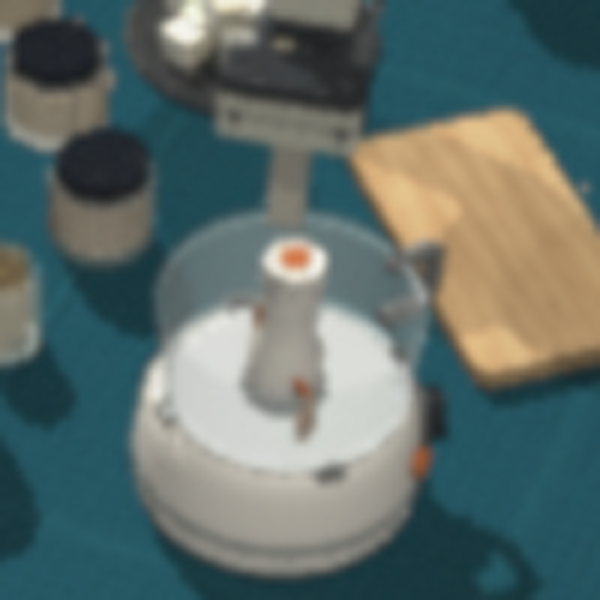

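```bash
python3 -m inch '[-1,-8,0,0,-1,-14,0,0,-1,-18,0,0,-1,-18,0,0,-1,-18,0,0,-1,-18,0,0,-1,-18,0,0,-1,-18,0,0,-1,-18,0,0,-1,-18,0,0]'; python3 s.py .441 .285 .15
```

```text
clock: 20.13
eef_pos: [0.4743, 0.1455, 0.2412]
tcp_rot: [0.995, 0.102, -0.007, -0.005]
contact_force: [1.3, 0.9, 0.6]
width: 1.0
[0.4743 0.1455 0.2412] toolz [-0.0154  0.009  -0.9998] toolx [ 0.979   0.2034 -0.0133] F [1.3 0.9 0.6] T [0.09 0.03 0.  ] w 93.0 t 20.13
tool shift mm [  -3.  -142.3   93. ]
```

```bash
python3 -m inch '[0,-15,2,0,0,-18,6,0,0,-18,8,0,0,-18,10,0,-1,-16,10,0,-1,-14,10,0,0,-10,10,0,0,-6,8,0,0,0,3,0,0,0,0,0]'; python3 s.py .441 .285 .1; python3 - <<'E'
from h import *
p,st=shot("wrist","w8")
for c,s in orange(p["img"],100): print(c,s,"lid",atz(p,*c,.054,st).round(4))
E
```

```text
clock: 20.97
eef_pos: [0.4343, 0.2744, 0.1682]
tcp_rot: [0.994, 0.107, -0.011, -0.006]
contact_force: [0.9, -0.6, -0.1]
width: 0.999
[0.4343 0.2744 0.1682] toolz [-0.0234  0.0086 -0.9997] toolx [ 0.9768  0.2131 -0.021 ] F [ 0.9 -0.6 -0.1] T [ 0.04  0.08 -0.01] w 92.9 t 20.97
tool shift mm [10.2 -8.  68.1]
[326.1, 212.9] [320, 203, 13, 21, 145] lid [0.4473 0.2771 0.054 ]
[315.3, 226.2] [300, 210, 31, 25, 257] lid [0.4353 0.283  0.054 ]
```

View pics/w8.png

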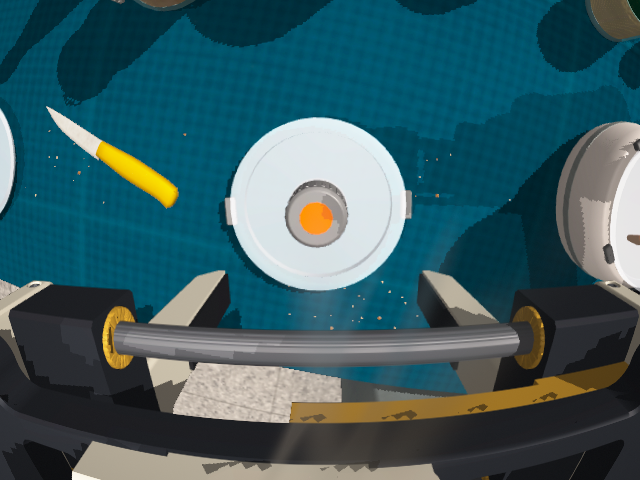

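```bash
python3 - <<'E'
from h import *
st=robot.state();p,_=shot("wrist")
hsv=cv2.cvtColor(p["img"],cv2.COLOR_RGB2HSV); m=cv2.inRange(hsv,(3,140,120),(25,255,255)); m[:195]=0;m[242:]=0;m[:,:292]=0;m[:,340:]=0
n,l,s,c=cv2.connectedComponentsWithStats(m); i=1+s[1:,4].argmax(); print(s[i],c[i])
X=atz(p,*c[i],.054,st);print(X,st["eef_pos"])
W=Ro.from_quat(st["tcp_rot"]).as_matrix(); print("tool shift to grasp mm",1000*W.T@(np.array([X[0],X[1],.022])-st["eef_pos"]))
E
```

```text
[299 202  34  33 833] [315.43817527 217.9939976 ]
[0.44174154 0.28410864 0.054     ] [0.4344794  0.27426352 0.16853182]
tool shift to grasp mm [ 12.23859402  -6.08482085 146.40502582]
```

```bash
python3 -m inch '[3,-1,6,0,4,-2,12,0,3,-2,14,0,2,-1,15,0,0,0,15,0,0,0,14,0,0,0,12,0,0,0,8,0,0,0,3,0,0,0,0,0]'; python3 s.py .4417 .2841 .024
```

```text
clock: 21.9
eef_pos: [0.4515, 0.2811, 0.0645]
tcp_rot: [0.995, 0.102, -0.006, -0.007]
contact_force: [0.4, 0.1, -0.1]
width: 1.004
[0.4515 0.2811 0.0645] toolz [-0.0141  0.012  -0.9998] toolx [ 0.9791  0.2029 -0.0113] F [ 0.4  0.1 -0.1] T [ 0.03  0.13 -0.03] w 93.4 t 21.9
tool shift mm [-8.6 -4.3 40.6]
```

```bash
python3 -m inch '[-4,-2,0,0,-3,-2,1,0,-1,0,4,0,0,0,6,0,0,0,7,0,0,0,6,0,0,0,4,0,0,0,2,0,0,0,0,0,0,0,0,0]'; python3 s.py .4417 .2841 .024
```

```text
clock: 22.73
eef_pos: [0.4435, 0.2849, 0.034]
tcp_rot: [0.995, 0.102, -0.004, -0.007]
contact_force: [-0.3, 0.3, 0.6]
width: 0.999
[0.4435 0.2849 0.034 ] toolz [-0.01    0.014  -0.9999] toolx [ 0.9792  0.2027 -0.0069] F [-0.3  0.3  0.6] T [0.07 0.05 0.02] w 92.9 t 22.73
tool shift mm [-1.9  0.6 10. ]
```

```bash
python3 -m inch '[-1,0.3,2,0,-0.7,0.3,3,0,0,0,3,0,0,0,1,0,0,0,0,0,0,0,0,0,0,0,0,0,0,0,0,0,0,0,0,0,0,0,0,0]'; python3 s.py .4417 .2841 .024
python3 -m inch '[0,0,0,0,0,0,0,0,0,0,0,0,0,0,0,0,0,0,0,0,0,0,0,0,0,0,0,0,0,0,0,0,0,0,0,0,0,0,0,0]' 40 25;python3 s.py .4417 .2841 .024
```

```text
clock: 23.57
eef_pos: [0.4425, 0.2842, 0.0249]
tcp_rot: [0.995, 0.102, -0.004, -0.008]
contact_force: [0.2, -0.0, -0.1]
width: 0.997
[0.4425 0.2842 0.0249] toolz [-0.0087  0.0147 -0.9999] toolx [ 0.9793  0.2025 -0.0055] F [ 0.2 -0.  -0.1] T [ 0.07  0.15 -0.03] w 92.8 t 23.57
tool shift mm [-0.8 -0.   0.9]
clock: 24.4
eef_pos: [0.4428, 0.2843, 0.0253]
tcp_rot: [0.995, 0.102, -0.003, -0.008]
contact_force: [-0.8, -0.3, -0.2]
width: 0.538
[0.4428 0.2843 0.0253] toolz [-0.008   0.0148 -0.9999] toolx [ 0.9792  0.2026 -0.0048] F [-0.8 -0.3 -0.2] T [-0.07  0.1   0.04] w 50.0 t 24.4
tool shift mm [-1.1  0.   1.3]
```

```bash
python3 -m inch '[0,0,-8,0,0,0,-16,0,0,0,-22,0,0,0,-28,0,0,0,-30,0,0,0,-30,0,0,0,-30,0,0,0,-28,0,0,0,-16,0,0,0,-6,0]'; python3 s.py .5262 -.0257 .25
```

```text
clock: 25.23
eef_pos: [0.4393, 0.2785, 0.2468]
tcp_rot: [0.995, 0.102, -0.01, -0.006]
contact_force: [-0.1, 0.1, -0.9]
width: 0.532
[0.4393 0.2785 0.2468] toolz [-0.0204  0.0092 -0.9998] toolx [ 0.9791  0.2025 -0.0181] F [-0.1  0.1 -0.9] T [ 0.06  0.03 -0.04] w 49.5 t 25.23
tool shift mm [ 23.4 315.5  -7.7]
```

```bash
python3 -m inch '[0,6,-2,0,1,11,-2,0,1,15,-2,0,1.5,16,-1,0,1.5,16,0,0,1.5,16,0,0,1.5,16,0,0,1.5,16,0,0,1.5,16,0,0,1.5,16,0,0]'; python3 s.py .5262 -.0257 .25
```

```text
clock: 26.07
eef_pos: [0.4766, 0.1281, 0.2396]
tcp_rot: [0.994, 0.103, -0.019, -0.004]
contact_force: [0.5, -0.0, -1.7]
width: 0.532
[0.4766 0.1281 0.2396] toolz [-0.0385  0.0041 -0.9993] toolx [ 0.9779  0.206  -0.0368] F [ 0.5 -0.  -1.7] T [ 0.08  0.03 -0.02] w 49.5 t 26.07
tool shift mm [ 16.4 160.6 -12.9]
```

```bash
python3 -m inch '[0,6,-1,0,1,9,-1,0,1,10,-1,0,1,10,-1,0,1,10,-1,0,1,10,-1,0,1,9,-1,0,1,8,0,0,1,5,0,0,0,0,0,0]'; python3 s.py .5262 -.0257 .25
```

```text
clock: 26.9
eef_pos: [0.5002, 0.043, 0.2402]
tcp_rot: [0.995, 0.102, -0.024, -0.004]
contact_force: [0.4, -0.3, -1.9]
width: 0.531
[0.5002 0.043  0.2402] toolz [-0.0476  0.0022 -0.9989] toolx [ 0.9781  0.2028 -0.0461] F [ 0.4 -0.3 -1.9] T [ 0.05  0.03 -0.01] w 49.4 t 26.9
tool shift mm [ 11.   72.4 -11.2]
```

```bash
python3 -m inch '[1,6,-1,0,1,9,-1,0,2,10,-1,0,2,10,-1,0,1,10,-1,0,1,10,-1,0,1,8,0,0,0,5,0,0,0,0,0,0,0,0,0,0]'; python3 s.py .5274 -.0257 .23;python3 - <<'E'
from h import *
p,st=shot("wrist","w9")
q,_=shot("side","s9");cv2.imwrite("pics/s9c.png",cv2.resize(q["img"][200:350,240:400],None,fx=4,fy=4,interpolation=cv2.INTER_CUBIC)[:,:,::-1])
q,_=shot("scene","c9");cv2.imwrite("pics/c9c.png",cv2.resize(q["img"][120:230,310:430],None,fx=5,fy=5,interpolation=cv2.INTER_CUBIC)[:,:,::-1])
E
```

```text
clock: 27.73
eef_pos: [0.5258, -0.0291, 0.2454]
tcp_rot: [0.995, 0.102, -0.024, -0.004]
contact_force: [0.4, -0.9, -1.1]
width: 0.531
[ 0.5258 -0.0291  0.2454] toolz [-0.0477  0.0025 -0.9989] toolx [ 0.9782  0.2026 -0.0462] F [ 0.4 -0.9 -1.1] T [0.05 0.06 0.06] w 49.4 t 27.73
tool shift mm [ 2.9 -2.9 15.3]
```

View pics/w9.png

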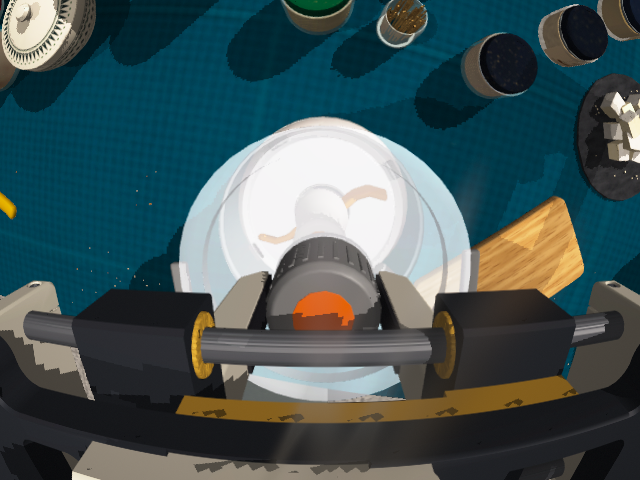

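View pics/s9c.png

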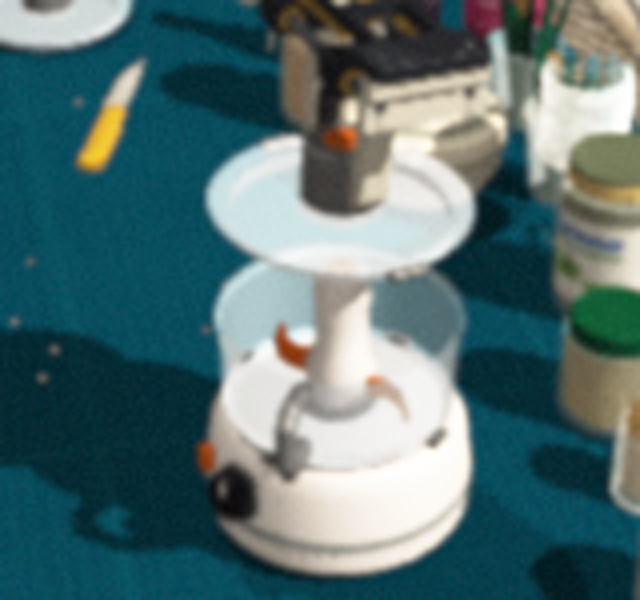

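View pics/c9c.png

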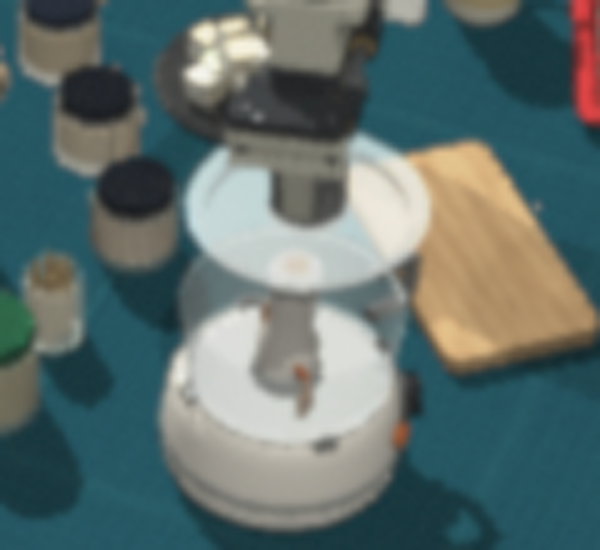

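```bash
python3 -m inch '[2,-1,1,0,2,-1,3,0,1,0,5,0,0,0,6,0,0,0,6,0,0,0,6,0,0,0,5,0,0,0,3,0,0,0,0,0,0,0,0,0]'; python3 s.py .5293 -.0264 .185
```

```text
clock: 28.72
eef_pos: [0.5276, -0.0229, 0.2049]
tcp_rot: [0.994, 0.104, -0.025, -0.004]
contact_force: [-0.4, 0.2, -1.3]
width: 0.533
[ 0.5276 -0.0229  0.2049] toolz [-0.05    0.0031 -0.9987] toolx [ 0.9773  0.2065 -0.0483] F [-0.4  0.2 -1.3] T [0.03 0.09 0.01] w 49.6 t 28.72
tool shift mm [ 1.9  4.  19.8]
```

```bash
python3 -m inch '[1,1.5,2,0,1,1.5,4,0,0.5,0.5,5,0,0.5,0,4,0,0,0,3,0,0,0,0,0,0,0,0,0,0,0,0,0,0,0,0,0,0,0,0,0]'; python3 s.py .5293 -.0264 .175
```

```text
clock: 29.55
eef_pos: [0.5312, -0.0263, 0.1856]
tcp_rot: [0.994, 0.104, -0.024, -0.004]
contact_force: [-0.2, -0.0, -1.6]
width: 0.536
[ 0.5312 -0.0263  0.1856] toolz [-0.0486  0.0029 -0.9988] toolx [ 0.9774  0.2061 -0.047 ] F [-0.2 -0.  -1.6] T [ 0.09  0.03 -0.04] w 49.8 t 29.55
tool shift mm [-1.4 -0.1 10.7]
```

```bash
python3 -m inch '[-1,0,1,0,-0.4,0,2,0,0,0,2,0,0,0,1,0,0,0,1,0,0,0,0,0,0,0,0,0,0,0,0,0,0,0,0,0,0,0,0,0]'; python3 s.py .5293 -.0264 .168
```

```text
clock: 30.38
eef_pos: [0.5296, -0.0266, 0.1785]
tcp_rot: [0.994, 0.104, -0.024, -0.004]
contact_force: [-0.6, 0.4, -2.7]
width: 0.534
[ 0.5296 -0.0266  0.1785] toolz [-0.0476  0.0027 -0.9989] toolx [ 0.9774  0.2062 -0.046 ] F [-0.6  0.4 -2.7] T [ 0.04  0.05 -0.  ] w 49.6 t 30.38
tool shift mm [ 0.2 -0.1 10.5]
```

```bash
python3 -m inch '[0,0,1,0,0,0,1,0,0,0,1,0,0,0,1,0,0,0,1,0,0,0,0.5,0,0,0,0.5,0,0,0,0,0,0,0,0,0,0,0,0,0]'; python3 s.py .5293 -.0264 .166; python3 - <<'E'
from h import *
p,st=shot("wrist","w10")
q,_=shot("side","s10");cv2.imwrite("pics/s10c.png",cv2.resize(q["img"][200:350,240:400],None,fx=4,fy=4,interpolation=cv2.INTER_CUBIC)[:,:,::-1])
E
```

```text
clock: 31.22
eef_pos: [0.5293, -0.0265, 0.1718]
tcp_rot: [0.994, 0.104, -0.024, -0.004]
contact_force: [-0.8, 0.0, -1.6]
width: 0.533
[ 0.5293 -0.0265  0.1718] toolz [-0.0476  0.0027 -0.9989] toolx [ 0.9774  0.2062 -0.046 ] F [-0.8  0.  -1.6] T [ 0.04 -0.01  0.02] w 49.6 t 31.22
tool shift mm [ 0.3 -0.   5.8]
```

View pics/s10c.png

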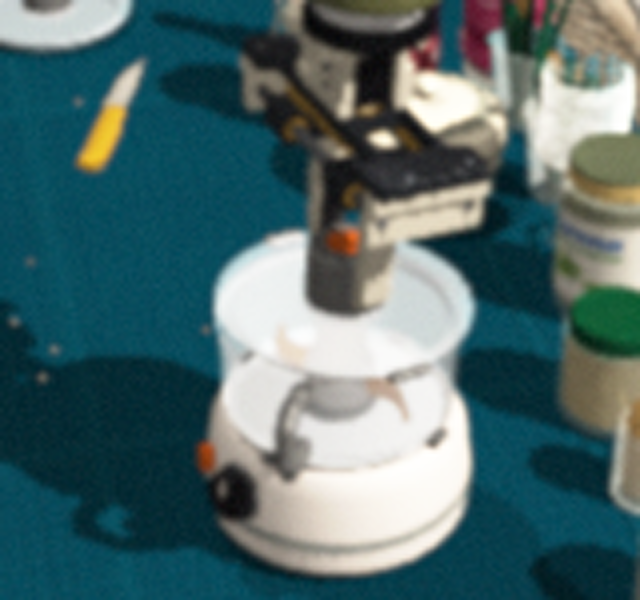

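View pics/w10.png

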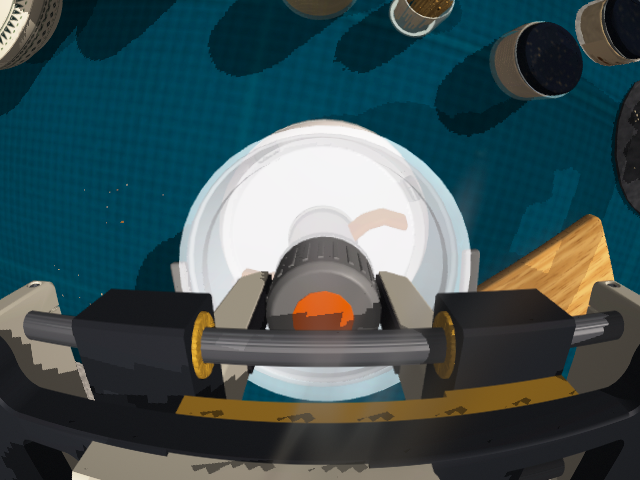

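```bash
python3 -m inch '[0,0,1,0,0,0,1,0,0,0,1,0,0,0,0.7,0,0,0,0.7,0,0,0,0.5,0,0,0,0.5,0,0,0,0,0,0,0,0,0,0,0,0,0]'; python3 s.py .5281 -.0264 .1653
```

```text
clock: 32.15
eef_pos: [0.5297, -0.0265, 0.1675]
tcp_rot: [0.994, 0.104, -0.023, -0.004]
contact_force: [-0.7, -0.5, -0.0]
width: 0.532
[ 0.5297 -0.0265  0.1675] toolz [-0.0455  0.0025 -0.999 ] toolx [ 0.9775  0.2063 -0.044 ] F [-0.7 -0.5 -0. ] T [0.1  0.18 0.04] w 49.5 t 32.15
tool shift mm [-1.4 -0.4  2.3]
```

Contact is just beginning at the front edge of the plate; a gentle press flattens it.

```bash
python3 -m inch '[-0.4,0,1,0,-0.4,0,1,0,-0.3,0,1,0,0,0,1,0,0,0,1,0,0,0,1,0,0,0,1,0,0,0,1,0,0,0,1,0,0,0,0.5,0]'; python3 s.py .5281 -.0264 .1653
```

```text
clock: 32.98
eef_pos: [0.5295, -0.0262, 0.1651]
tcp_rot: [0.994, 0.105, -0.02, -0.003]
contact_force: [-2.0, 0.8, 2.7]
width: 0.534
[ 0.5295 -0.0262  0.1651] toolz [-0.0401  0.0018 -0.9992] toolx [ 0.9774  0.208  -0.0388] F [-2.   0.8  2.7] T [ 0.14  0.31 -0.04] w 49.6 t 32.98
tool shift mm [-1.4 -0.1 -0.2]
```

```bash
python3 -m inch '[-0.3,0,1.2,0,-0.3,0,1.2,0,-0.3,0,1.2,0,-0.3,0,1.2,0,-0.2,0,1.2,0,0,0,1.2,0,0,0,1.2,0,0,0,1,0,0,0,0.5,0,0,0,0,0]'; python3 s.py .5281 -.0264 .1653
```

```text
clock: 33.82
eef_pos: [0.5296, -0.0262, 0.1651]
tcp_rot: [0.994, 0.104, -0.016, -0.002]
contact_force: [-0.0, 0.3, -0.2]
width: 0.531
[ 0.5296 -0.0262  0.1651] toolz [-0.0326  0.0014 -0.9995] toolx [ 0.9777  0.2076 -0.0316] F [-0.   0.3 -0.2] T [ 0.27  0.16 -0.04] w 49.4 t 33.82
tool shift mm [-1.5 -0.1 -0.1]
```

```bash
python3 -m inch '[0,0,0,0,0,0,0,0,0,0,0,0,0,0,0,0,0,0,0,0,0,0,0,0,0,0,0,0,0,0,0,0,0,0,0,0,0,0,0,0]' 70;python3 s.py .5281 -.0264 .1653
```

```text
clock: 34.65
eef_pos: [0.5289, -0.0268, 0.1626]
tcp_rot: [0.994, 0.104, -0.017, -0.002]
contact_force: [0.1, 0.5, -1.0]
width: 0.755
[ 0.5289 -0.0268  0.1626] toolz [-3.510e-02  7.000e-04 -9.994e-01] toolx [ 0.9777  0.2072 -0.0342] F [ 0.1  0.5 -1. ] T [0.05 0.07 0.03] w 70.2 t 34.65
tool shift mm [-0.8 -0.6 -2.7]
```

```bash
python3 -m inch '[0,0,-4,0,0,0,-8,0,0,0,-14,0,0,0,-16,0,0,0,-18,0,0,0,-18,0,0,0,-14,0,0,0,-6,0,0,0,0,0,0,0,0,0]' 93
python3 - <<'E'
import s
from h import *
p,st=shot("wrist","w11")
hsv=cv2.cvtColor(p["img"],cv2.COLOR_RGB2HSV); m=cv2.inRange(hsv,(3,140,120),(25,255,255)); 
n,l,ss,c=cv2.connectedComponentsWithStats(m)
for i in range(1,n):
  if ss[i][4]>250 and ss[i][3]>15: print(ss[i],c[i],atz(p,*c[i],.194,st))
for n in("side","scene"):
  q,_=shot(n,n+"11")
  x=q["img"][200:350,240:400] if n=="side" else q["img"][120:230,310:430]
  cv2.imwrite(f"pics/{n}11c.png",cv2.resize(x,None,fx=5,fy=5,interpolation=cv2.INTER_CUBIC)[:,:,::-1])
  print(n,proj(q,(.5262,-.0257,.194)))
  for c_,s_ in orange(q["img"],8): print(c_,s_,atz(q,*c_,.194).round(4))if 300<c_[0]<380 and 140<c_[1]<300 else 0
  # plane fit of depth in lid region
E
```

```text
clock: 35.48
eef_pos: [0.5324, -0.0268, 0.2698]
tcp_rot: [0.994, 0.104, -0.016, -0.002]
contact_force: [-0.7, -0.4, -1.3]
width: 1.005
[ 0.5324 -0.0268  0.2698] toolz [-3.310e-02  5.000e-04 -9.995e-01] toolx [ 0.9778  0.2072 -0.0323] F [-0.7 -0.4 -1.3] T [0.02 0.06 0.03] w 93.4 t 35.48
[  0 186  26  34 402] [ 11.87064677 203.38557214] [0.509115   0.24629283 0.194     ]
[ 438  202  134  121 7483] [512.83709742 262.10436991] [ 0.54682096 -0.16825492  0.194     ]
[ 304  230   38   36 1041] [322.60038425 247.34486071] [ 0.52898356 -0.02600231  0.194     ]
[102 307  33  62 981] [114.85219164 336.85830785] [0.41161494 0.13095248 0.194     ]
[ 290  376  303   47 4789] [434.42409689 403.41887659] [ 0.40883229 -0.15084086  0.194     ]
side (np.float64(324.70769363052887), np.float64(262.433145936821))
[326.1, 262.3] [321, 260, 11, 6, 50] [ 0.5296 -0.0259  0.194 ]
scene (np.float64(369.40779647585225), np.float64(168.8590012992541))
[368.5, 169.5] [366, 168, 6, 4, 20] [ 0.5277 -0.0215  0.194 ]
```

View pics/w11.png

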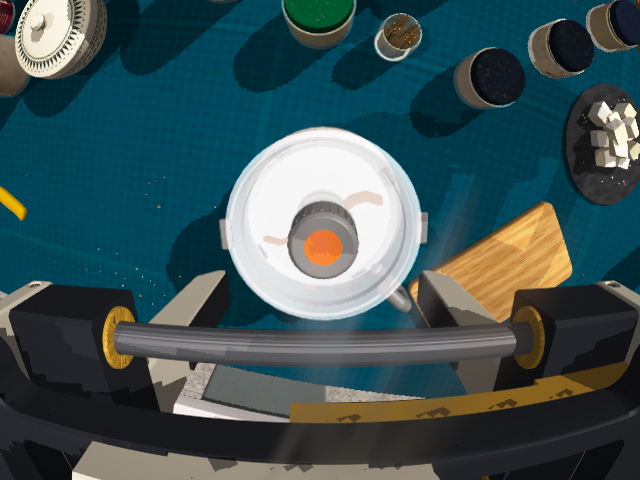

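View pics/side11c.png

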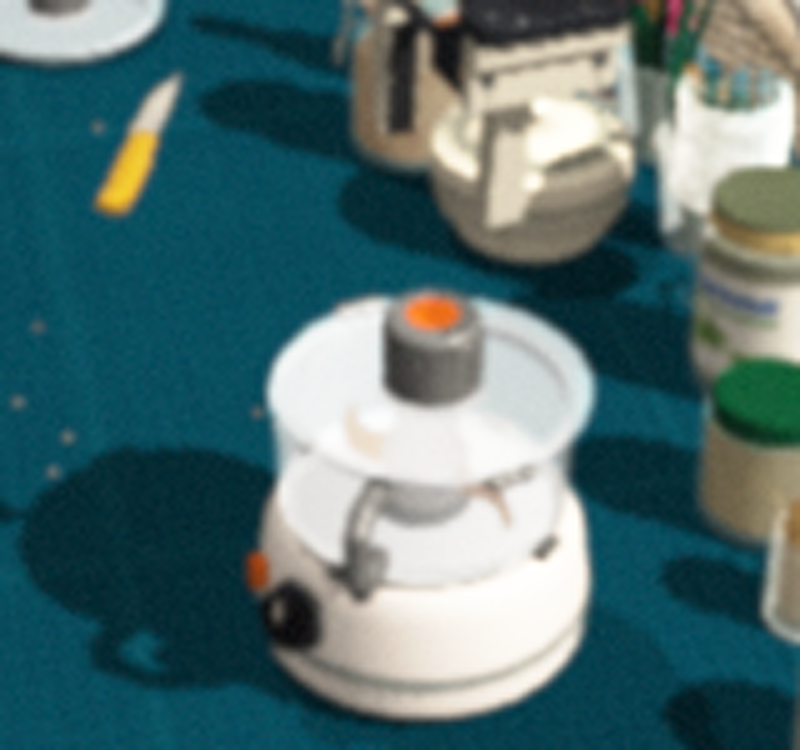

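View pics/scene11c.png

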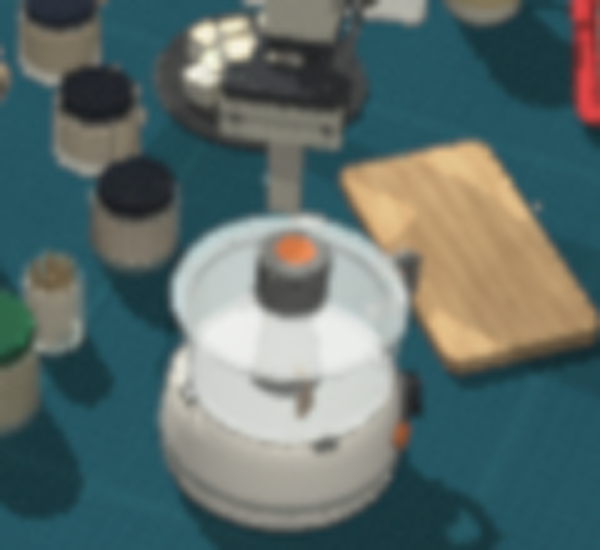

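```bash
python3 - <<'E'
from h import *
C=np.array([.528,-.026])
for n in("side","scene","wrist"):
  p,st=shot(n); D=p["depth"]; v,u=np.nonzero(D>0); z=D[v,u]
  if "R" in p:
    c=np.stack([(u-p["cx"])/p["fx"]*z,(v-p["cy"])/p["fy"]*z,z]); X=(np.array(p["R"]).T@(c-np.array(p["t"])[:,None])).T
  else:
    dx,dy=u-p["cx"],v-p["cy"]; r=np.hypot(dx,dy)+1e-9; th=r/p["fx"]; k=np.tan(th)*z/r
    ok=th<1.2; c=np.stack([dx*k,dy*k,z])[:,ok]; H=np.array(p["hand_eye"]); W=Ro.from_quat(st["tcp_rot"]).as_matrix()
    X=(W@(H[:3,:3]@c+H[:3,3:])).T+st["eef_pos"]
  rr=np.hypot(*(X[:,:2]-C).T)
  top=X[(rr<.015)&(X[:,2]>.17)&(X[:,2]<.22)]
  m=(rr>.035)&(rr<.076)&(X[:,2]>.13)&(X[:,2]<.18); P=X[m]
  print(n,len(top),np.median(top[:,2]) if len(top) else None,len(P), np.percentile(P[:,2],[10,50,90]) if len(P) else None)
  for Q in (P,top):
    if len(Q)>20:
      A=np.c_[Q[:,:2]-C,np.ones(len(Q))]; g=np.ones(len(Q),bool)
      for _ in range(5):
        k,*_2=np.linalg.lstsq(A[g],Q[g,2],rcond=None); e=Q[:,2]-A@k; g=abs(e)<max(.0015,1.5*np.median(abs(e)))
      print("  plane",k.round(4),g.sum())
E
```

```text
side 65 0.1950842260351687 1413 [0.14015033 0.15470077 0.15675602]
  plane [0.0027 0.0007 0.155 ] 949
  plane [-0.0152  0.0392  0.1949] 56
scene 43 0.19167235659651938 825 [0.14711282 0.15161806 0.15559767]
  plane [0.0067 0.0051 0.1516] 534
  plane [-0.0539 -0.0691  0.1919] 28
wrist 1479 0.19410296900244797 21427 [0.15326216 0.15438491 0.15550353]
  plane [ 0.0002 -0.0004  0.1544] 19701
  plane [ 0.0027 -0.0028  0.1941] 1438
```

```bash
python3 -c "
from workcell import robot
print(robot.finish_job())"
```

```text
the job is handed in; nothing more can be done
None
```

The paddle is home on the drive shaft and the lid sits flat on the bowl's rim. I handed the job in at about 36 s; no verdict is reported.

- **Paddle:** I set it over the pin and turned it under about 5 N of push until the teeth meshed. I then rocked it home with small turns. The hand height put its underside at 89.8 mm against the 90 mm seat, and the pictures showed it upright on the collar after release.
- **Lid:** I took the rightmost of the two look-alikes, lowered it over the paddle's grip and pressed lightly with about 3 N. The wrist depth image put the plate's top at 154.4 mm and the orange disc at 194.1 mm (nominal 154 and 194), with tilt below 0.001 rad.
- **Jars:** The arm stayed well clear of them, and they looked unmoved in the last pictures.

**Checks that disagreed:**
- The lid's disc read about 3 mm off my camera estimate of the axis, but only about 1 mm off the axis as the arm felt it. Both are within the 6 mm allowed.
- The fixed cameras' coarser readings scattered by a few millimetres; the scene camera put the lid's plate 2.8 mm lower than the wrist camera did.
- The tool picked up 2 to 3 degrees of tilt during sideways moves. It mostly came out on contact for the paddle. For the lid it stayed near 2 degrees at release, but the lid still settled flat.

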